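# Press a jar lid home in the lever press

## Robot

A 6-joint arm with a two-finger parallel gripper is mounted at the origin on the work surface. World frame = base frame: x ahead of the robot, y to its left, z up, the work surface at z = 0. Lengths are in mm, angles in degrees, forces in N, time in s.
With the tool pointing down it reaches from about 350 to 850 mm from the base axis. Payload 8.1 kg.
Tool frame: the origin (TCP) lies at the centre of the arm's flange, where the gripper is bolted on; the fingertips stand 173 mm ahead of it and the grasp point (between the pads) lies 155 mm ahead of it; z points along the fingers, y is the line along which they close (so a half turn about z gives the same grasp; the last joint's range is limited). The gripper opens to 85 mm and grips with 20 to 120 N. Pads are 22 mm wide; open, the fingers measure 114 mm over their backs; the gripper's body (76 mm by 85 mm) begins 54 mm behind the grasp point. The pads swing forward as they close: fully open they stand 13 mm farther back than shut.
Start: joints at [61.971, 7.471, 85.268, -0, 87.261, -4.893], TCP at [235.729, 551.759, 404.692] pointing down, gripper open.
Joint ranges: [-169.43, 169.43], [-51.17, 129.36], [1.28, 143.12], [-76.62, 256.62], [0, 156.53], [-152.29, 152.29]. Speed limits (degrees/s): [136.94, 136.94, 159.86, 180, 180, 180].

## Interface

Orientations are given as [roll, pitch, yaw] about the fixed x, y, z axes, in that order (R = Rz(yaw) Ry(pitch) Rx(roll)).
In Python, from bench import * gives the robot as it stands.
- The arm moves only by the shell command python3 -m jog 'ROWS' [FORCE]. ROWS is text: rows parted by semicolons, each of 7 numbers parted by spaces: the shift along the tool's x, y, z scaled (see below), then the turn, a rotation vector about the tool's x, y, z scaled (see below), then the closure, from -1 (fully open) to 1 (shut). In form: tx ty tz wx wy wz hand; .... A call has 1 to 5 rows; each row shifts and turns the commanded pose from where the row before left it, along the tool's axes as they then stand; what a row does not reach is not made up. The controller multiplies each number of a shift by 0.1 m and each number of a turn by 60 degrees. A row lasts 1/8 s, in which the tool goes at most 62.5 mm and 10.7 degrees, less where a joint would pass 70% of its speed; a pose out of reach is approached as far as the arm can. A call with a number of a shift or a turn outside -1 to 1 is refused whole. A call with a gripper value outside its range is refused whole. The fingers move at their own pace and stop on an object; FORCE is the grip in N (left out, the last holds). Time passes only in rows, so rows that do not move let the fingers close. It gives the time, the measured TCP pose, the force, the opening and the grip force at its end, in the units of the state.
- sense(): the state, without advancing time (a new reading comes with each control period).
- snapshot(name): name is "scene" or "top"; returns a dict with "img" (400x640x3 uint8, red, green, blue), "fx", "fy", "cx", "cy" (pixels), "dist" ([k1, k2, p1, p2, k3] as OpenCV has them; the pictures are not rectified), "extrinsics" (4x4, takes a point from camera to world coordinates). Camera axes: x right, y down, z forward; pixel columns grow to the right and rows downward; lengths in mm; the calibration is good to about 2 mm. A picture is of the moment at which its call begins. There is no depth.
- hand_in(): hands the job in; it is judged then, once.
The state is a dict: "time": time; "joint_pos": joint angles; "qd": joint speeds; "joint_efforts": joint torques, N m; "tool_pos": TCP position; "tcp_rot": TCP orientation; "ft_force": force on the tool from outside, world axes, zero at the start; "wrist_torque": the same for the moment, N m; "finger_gap": finger opening in mm; "grip_force": force on a finger pad.
Only numpy, scipy, OpenCV 4.12 (cv2) and the standard library are available. Lean on these libraries where they do the work, as an engineer would, in place of code of your own. Each camera call takes 0.05 s, during which the arm holds its last target. There are 200 camera calls.

## Task

Press the loose lid home on the jar that stands in the lever press: slide the press's red safety catch clear of the lever, push the lever down until the lid is fully seated on the jar, let the lever come right back up, and then slide the catch fully back across under it. Leave the jar standing in its nest, and do not disturb the other things on the table.

Things in the scene. Friction and masses are not known exactly. Their poses are not given: they have to be found in the camera images.
- press: Blue cast arbor (lever) press fixed to the table; the lever is on its -y side. Origin on the table under the base; x points to its back (front faces -x), z up. In mm: base x -100 to 135, y -65 to 65, 24 high; head over the jar x -95 to 105, y -40 to 40, z 140 to 205. The square steel ram (26) at x -30, y 0 rises to z 231; its round foot hangs 11-14 over the loose lid when the lever is up.
- nest_center (a point): Centre of the black locating ring (8 mm high, inner diameter 77 mm) on the press's anvil plate, under the ram, at the height on which the jar stands (34 mm over the table, press frame x -30, y 0). Axes as the press.
- lever_pivot (a point): Point on the lever's hinge axis (along the press's y) in the middle plane of the lever bar: press frame x 0, y -72, z 172 mm. Axes as the press.
- lever_grip (a point): Centre of the lever's black cylindrical hand grip, 28 mm thick, 80 mm long (34 mm collars at its ends), centred 170 mm from the hinge axis; the steel bar from hub to grip is 16 mm thick. Raised, the lever points to the front (-x of the press) and 40 degrees upwards; with the lid seated, about 26 degrees below level. The space above the grip is free.
- lever (a joint): Lever angle, rad: 0 raised. A damped spring lifts it in 1 to 2 s when let go. Pushing it down takes 3 to 5 N at the grip, about 8 N while pressing the lid. It drives the ram 18 mm per rad; the lid is met at 0.6 to 0.8 and is seated at 1.15 to 1.2, where the lever comes firm (then about 1 N more per mm of grip travel); hard stop at 1.30. The closed catch blocks it mechanically.
- catch_knob (a point): Middle of the upright red knob (22 mm thick, 40 mm tall) of the safety catch, a round sliding bolt on top of the press's head at press x -78. This point is 50 mm over the head's top, 38 mm over the bolt's axis. Closed, the knob stands at press y 0 and the bolt's end (12 mm thick) crosses under the lever bar. Axes as the press.
- catch (a joint): Slide of the catch, m, along the press's +y (away from the lever): 0 fully closed, under the lever; 0.035 fully open. It is clear of the lever beyond 0.025. It may start up to 4 mm short of fully closed. It rubs with about 3 N and stays where it is left.
- jar_center (a point): The jar to be closed: loose amber glass jar, 72 mm diameter, standing in the nest. Point on its axis, 30 mm above its underside; z is the jar's axis. 0.2 kg or so.
- lid_top (a point): Centre of the top face of the jar's white press-on lid, 78 mm diameter, 16 mm high.
- jar_lid (a joint): How far the lid has been pressed onto the jar, m: 0 to 0.003 as found (loosely on, standing proud), 0.010 fully home. It is held by a friction detent of about 25 N and stays where it is pressed.
- done_jar_center (a point): Bystander: loose closed amber jar with a white lid, 78 mm diameter, 62 mm high, on the table at the left side (+y) of the press. Point on its axis 30 mm up.
- full_jar_center (a point): Bystander: another such closed jar. Point on its axis 30 mm up.
- lid_stack_center (a point): Bystander: stack of four white lids, 78 mm diameter, 66 mm high, loose on the table at the right side (-y) of the press. Point at its centre, 33 mm up.
- bottle_center (a point): Bystander: amber bottle with a black cap, 60 mm diameter, 150 mm high. Point at its centre, 75 mm up.
- beaker_center (a point): Bystander: open steel beaker, 84 mm diameter, 100 mm high. Point at its centre, 50 mm up.
- spatula_grip (a point): Bystander: spatula, 200 mm long, with a green handle, lying on the table before the press, flat. Point in its handle.
- jar: The same jar; origin at the centre of its underside.

How it is judged:
By the outcome, as a careful person would: the job done as asked, in the order asked, and still so for the second after the job is handed in, with the robot touching nothing.
It also fails if it takes over 61 s, if anything falls off the work surface, if the arm or the gripper's body presses on something with over 40 N, if the wrist force passes 120 N, or if a joint passes its speed limit or range.

## Working session

There is one attempt and no reset: what is moved stays moved. The work goes in short steps, Python scripts to look and compute and a shell command to move; the robot and the scene stay as the last step left them, time stands still between calls to the robot, and variables do not carry over. Pictures are saved under pics/ and viewed, at most 10 in all, crops included, and the job is handed in when it is done.

```bash
mkdir -p pics; python3 - <<'E'
from bench import *
import cv2,numpy as np
for n in("scene","top"):
    s=snapshot(n);cv2.imwrite(f"pics/{n}0.png",s["img"][:,:,::-1])
    print(n,s["fx"],s["fy"],s["cx"],s["cy"],s["dist"],np.round(s["extrinsics"],4).tolist())
print(sense())
E
```

```text
scene 397.3856969133256 397.3856969133256 317.0991415659251 204.0295338337717 [-0.07474573  0.          0.          0.          0.        ] [[0.6265, 0.5061, -0.5928, 1305.7015], [0.7793, -0.4216, 0.4637, -549.3257], [-0.0152, -0.7524, -0.6585, 985.8696], [0.0, 0.0, 0.0, 1.0]]
top 462.5876079567095 462.5876079567095 321.10226558114033 189.76123740786835 [-0.12918402  0.          0.          0.          0.        ] [[-0.0465, -0.9761, 0.2121, 300.8885], [-0.9989, 0.0463, -0.0057, 15.4853], [-0.0043, -0.2122, -0.9772, 1588.2473], [0.0, 0.0, 0.0, 1.0]]
{'time': 0.1, 'joint_pos': array([ 6.19723010e+01,  7.51053927e+00,  8.53245338e+01, -1.44736837e-03,
        8.72609950e+01, -4.89613048e+00]), 'qd': array([-0.05924338, -0.11246231, -0.09422712,  0.07312739, -0.09661479,
        0.02766609]), 'joint_efforts': array([ 1.38859552e-03, -5.70952034e+01, -5.01941264e+01, -1.59762812e-04,
        8.23139999e-03, -9.90066184e-06]), 'tool_pos': array([235.61997983, 551.56984316, 403.73728351]), 'tcp_rot': array([-1.79904159e+02, -6.75904668e-03,  1.56868496e+02]), 'ft_force': array([-0.99787122, -0.93513264,  0.59027995]), 'wrist_torque': array([ 0.03770794, -0.02799742, -0.00059999]), 'grip_force': 0.0, 'finger_gap': 85.2543276670241}
```

View pics/scene0.png

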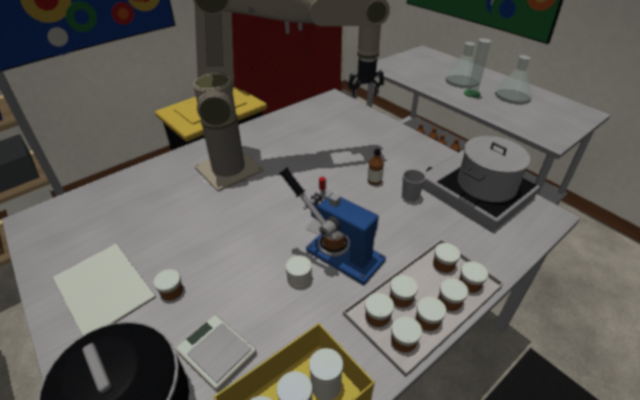

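View pics/top0.png

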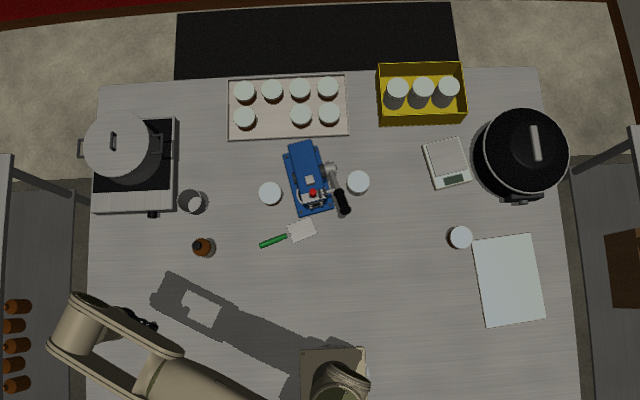

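The scene view shows the press with its knob at about (322,184) and grip at (291,181). In the top view the knob is at about (313,191), the grip at (342,203), the done jar at (270,193) and the lid stack at (358,182). Next I measure these with masks and enlarge both crops.

```bash
cat > h.py <<'E'
import cv2,numpy as np
from bench import *
def ray(s,uv):
    K=np.array([[s["fx"],0,s["cx"]],[0,s["fy"],s["cy"]],[0,0,1]])
    p=cv2.undistortPoints(np.array([[uv]],float),K,np.array(s["dist"]))[0,0]
    E=np.array(s["extrinsics"]);return E[:3,3],E[:3,:3]@np.array([p[0],p[1],1])
def plane(s,uv,z):
    o,d=ray(s,uv);return o+d*(z-o[2])/d[2]
def tri(s,a,t,b):
    o,d=ray(s,a);q,e=ray(t,b);d/=np.linalg.norm(d);e/=np.linalg.norm(e)
    l=np.linalg.lstsq(np.c_[d,-e],q-o,rcond=None)[0];x,y=o+d*l[0],q+e*l[1]
    return (x+y)/2,np.linalg.norm(x-y)
def blob(s,f,roi):
    x0,y0,x1,y1=roi;i=s["img"].astype(int);m=np.zeros(i.shape[:2],np.uint8)
    m[y0:y1,x0:x1]=f(i[y0:y1,x0:x1,0],i[y0:y1,x0:x1,1],i[y0:y1,x0:x1,2])
    n,l,st,c=cv2.connectedComponentsWithStats(m);k=1+np.argmax(st[1:,4]);return c[k],st[k],(l==k).astype(np.uint8)
red=lambda r,g,b:(r>90)&(r>2*g)&(r>2*b)
blue=lambda r,g,b:(b>60)&(b>1.6*r)&(b>1.25*g)
dark=lambda r,g,b:(r<45)&(g<45)&(b<45)
E
python3 - <<'E'
from h import *
S=snapshot("scene");T=snapshot("top")
R={"s":(270,150,400,290),"t":(255,130,385,250)}
a,sa,_=blob(S,red,R["s"]);b,sb,_=blob(T,red,R["t"]);print("red",a,sa,b,sb,tri(S,a,T,b))
a,sa,ma=blob(S,dark,(270,160,306,200));b,sb,mb=blob(T,dark,(325,180,360,222))
print("grip",a,sa,b,sb,tri(S,a,T,b))
for m in(ma,mb):print(cv2.minAreaRect(cv2.findNonZero(m)))
_,st,m=blob(T,blue,R["t"]);h=cv2.convexHull(cv2.findNonZero(m));print(st,cv2.minAreaRect(h))
c=S["img"][150:290,260:400];d=T["img"][130:250,250:390]
cv2.imwrite("pics/c.png",np.hstack([cv2.resize(c,(400,400),interpolation=2),cv2.resize(d,(400,343),interpolation=2)[:343] if 0 else cv2.copyMakeBorder(cv2.resize(d,(400,343),interpolation=2),0,57,0,0,0)])[:,:,::-1])
E
```

```text
red [322.         178.66666667] [320 177   5   4  18] [312.22222222 191.33333333] [309 188   7   7  36] (array([583.66557961,  34.57508634, 272.04039655]), np.float64(1.8086643366807271))
grip [291.39090909 181.13181818] [280 168  23  27 220] [341.70850202 201.44939271] [334 188  17  27 247] (array([547.37561677, -49.16310541, 283.14454471]), np.float64(1.1483053898111688))
((291.84002685546875, 181.62001037597656), (29.600000381469727, 8.600000381469727), 53.13010025024414)
((341.8892517089844, 201.1861572265625), (26.902957916259766, 10.761181831359863), 70.55996704101562)
[ 283  140   51   77 1792] ((306.8834533691406, 177.0570068359375), (72.73418426513672, 36.901527404785156), 75.25643920898438)
```

View pics/c.png

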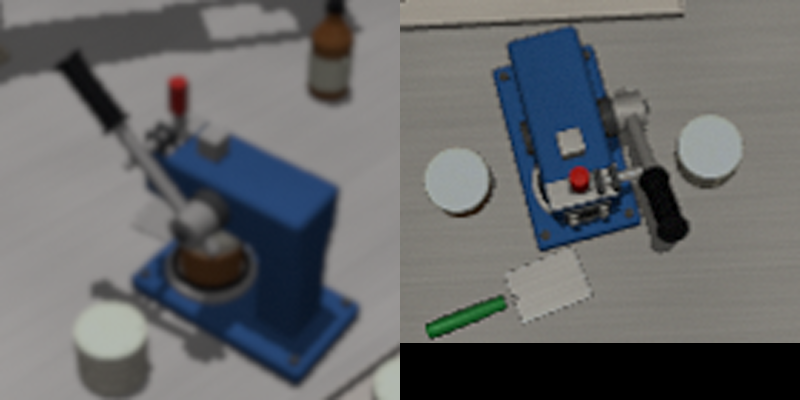

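The crops show the knob upright and the bolt crossing under the lever. The grip is raised and the spatula lies in front. The base's front corners are at about (300,217) and (333,208). Now I fit the press pose.

```bash
python3 - <<'E'
from h import *
from scipy.optimize import least_squares
T=snapshot("top");S=snapshot("scene")
sc=140/400
px=lambda x,y:((x-400)*sc+250-.3,y*sc+130-.3)
P=[(px(542,250),(-100,65,24)),(px(638,222),(-100,-65,24)),(px(510,46),(105,40,205)),(px(573,29),(105,-40,205))]
sx=lambda x,y:(x*sc+260-.3,y*sc+150-.3)
Q=[(sx(338,190),(105,-40,205)),(sx(298,383),(135,-65,24)),(sx(357,308),(135,65,24)),(sx(135,280),(-100,-65,24))]
C=[(plane(T,u,p[2]),p) for u,p in P]+[(plane(S,u,p[2]),p) for u,p in Q]+[(np.array([547.4,-49.2,0]),(-130,-72,0))]
f=lambda v:np.concatenate([(np.array([[np.cos(v[2]),-np.sin(v[2])],[np.sin(v[2]),np.cos(v[2])]])@np.array(p[:2])+v[:2]-w[:2]) for w,p in C])
r=least_squares(f,[660,20,.2],loss="soft_l1",f_scale=3);v=r.x
print(v[:2],np.degrees(v[2]));print(np.round(f(v).reshape(-1,2),1))
R=np.array([[np.cos(v[2]),-np.sin(v[2])],[np.sin(v[2]),np.cos(v[2])]])
for z in(272,275):
  w=plane(T,(312.5,191.2),z);print("knob",w,(w[:2]-v[:2])@R)
for n,p in dict(knob=(-78,0),grip=(-130,-72),gripdown=(-153,-72),nest=(-30,0)).items():print(n,R@p+v[:2])
E
```

```text
[659.35773956  47.86267132] 11.972277665714273
[[ -0.    5.8]
 [ -1.6  -4.9]
 [  7.    5. ]
 [  7.5  -3.5]
 [ 13.9 -71.4]
 [ -7.3   3.4]
 [ -1.2   8.1]
 [-12.6  -3.1]
 [ -0.3  -0.3]]
knob [583.51495308  33.000073   272.        ] [-77.27613404   1.19339748]
knob [582.87078885  32.96015323 275.        ] [-77.91456735   1.28797044]
knob [583.05438905  31.68247661]
grip [547.12105305 -49.53818187]
gripdown [524.62134713 -54.30926493]
nest [630.01029705  41.63951951]
```

```bash
cat > g.py <<'E'
# offset in tool units (1=100mm; turn 1=60deg) from measured pose to a press-frame target for the TCP at press yaw
import sys;from h import *
from scipy.spatial.transform import Rotation as Ro
v=np.array([659.36,47.86]);a=np.radians(11.97);M=np.array([[np.cos(a),-np.sin(a)],[np.sin(a),np.cos(a)]])
def rep(x,y,tip):
    s=sense();R=Ro.from_euler("xyz",s["tcp_rot"],degrees=True);p=s["tool_pos"]
    w=np.r_[M@[x,y]+v,tip+173]
    G=Ro.from_euler("xyz",[180,0,191.97],degrees=True)
    print("press",np.round((p[:2]-v)@M,1),"tip",round(p[2]-173,1),"t",s["time"],"F",np.round(s["ft_force"],1),"gap",round(s["finger_gap"],1))
    print("shift",np.round(R.inv().apply(w-p)/100,3),"turn",np.round((R.inv()*G).as_rotvec(degrees=True)/60,3))
rep(*map(float,sys.argv[1:4]))
E
python3 -m jog '0 0 -0.4 0 0 -0.146 -0.06;0 0 -0.4 0 0 -0.146 -0.06;0 0 -0.3 0 0 -0.146 -0.06;0 0 0 0 0 -0.147 -0.06'
python3 g.py -78 1 340
```

```text
time: 0.8
tool_pos: [235.8, 552.0, 518.7]
tcp_rot: [179.7, 0.2, -167.7]
ft_force: [-0.4, -1.0, 0.1]
finger_gap: 45.1
grip_force: 0.0
press [-309.8  581. ] tip 345.7 t 0.8 F [-0.4 -1.   0.1] gap 45.1
shift [-2.288 -5.812  0.039] turn [0.004 0.004 0.005]
```

```bash
python3 -m jog '-0.17 -0.44 0 0 0 0 -0.06;-0.17 -0.44 0 0 0 0 -0.06;-0.17 -0.44 0 0 0 0 -0.06;-0.17 -0.44 0 0 0 0 -0.06;-0.17 -0.44 0 0 0 0 -0.06'
python3 -m jog '-0.17 -0.44 0 0 0 0 -0.06;-0.17 -0.44 0 0 0 0 -0.06;-0.17 -0.44 0 0 0 0 -0.06;-0.17 -0.44 0 0 0 0 -0.06;-0.17 -0.44 0 0 0 0 -0.06' >/dev/null; python3 g.py -78 1 340
```

```text
time: 1.42
tool_pos: [365.0, 352.8, 514.8]
tcp_rot: [180.0, 0.0, -168.0]
ft_force: [1.2, -0.4, -0.2]
finger_gap: 45.2
grip_force: 0.0
press [-139.7  139.3] tip 341.8 t 2.05 F [0.5 0.4 0.4] gap 45.2
shift [-0.617 -1.383  0.018] turn [ 0.  0. -0.]
```

```bash
python3 -m jog '-0.2 -0.45 0 0 0 0 -0.06;-0.2 -0.45 0 0 0 0 -0.06;-0.2 -0.45 0 0 0 0 -0.06;-0.02 -0.03 0 0 0 0 -0.06;0 0 0 0 0 0 -0.06'>/dev/null; python3 g.py -78 1 246; python3 - <<'E'
from h import *
S=snapshot("scene");T=snapshot("top")
cv2.imwrite("pics/d.png",np.hstack([cv2.resize(S["img"][110:250,250:390],(400,400),interpolation=2),cv2.resize(T["img"][120:260,250:390],(400,400),interpolation=2)])[:,:,::-1])
E
```

```text
press [-78.    2.6] tip 341.4 t 2.675 F [-0.1 -0.3 -0.2] gap 45.4
shift [-0.    -0.017  0.954] turn [ 0.    -0.001 -0.001]
```

View pics/d.png

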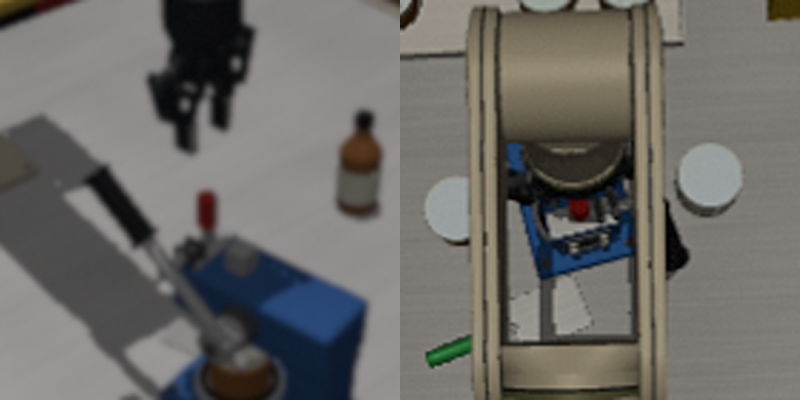

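The hand hovers over the knob: the fingertips at (187,150) and (220,127) in the crop stand either side of it, with the knob top at (207,193). I descend.

```bash
python3 -m jog '0 -0.016 0.25 0 0 0 -0.06;0 0 0.25 0 0 0 -0.06;0 0 0.15 0 0 0 -0.06;0 0 0.15 0 0 0 -0.06;0 0 0.15 0 0 0 -0.06'; python3 g.py -78 47 246
python3 - <<'E'
from h import *
S=snapshot("scene")
cv2.imwrite("pics/e.png",cv2.resize(S["img"][130:230,270:370],(600,600),interpolation=2)[:,:,::-1])
E
```

```text
time: 3.4
tool_pos: [582.9, 33.2, 419.5]
tcp_rot: [-180.0, 0.1, -168.0]
ft_force: [0.2, -0.5, -0.6]
finger_gap: 45.6
grip_force: 0.0
press [-77.9   1.5] tip 246.5 t 3.4 F [ 0.2 -0.5 -0.6] gap 45.6
shift [0.001 0.455 0.005] turn [-0.     0.001  0.   ]
```

View pics/e.png

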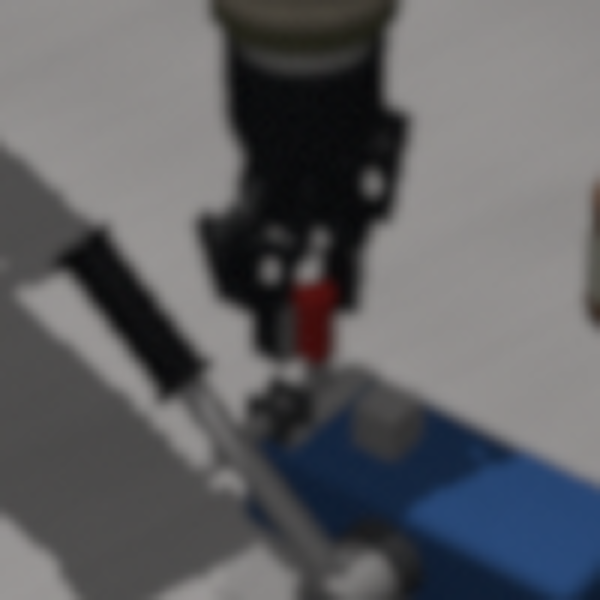

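The knob at crop (315,320) sits between the near finger (275,330) and the far finger (340,280). I close on it lightly so the gap confirms the fit.

```bash
python3 -m jog '0 0 0 0 0 0 1;0 0 0 0 0 0 1;0 0 0 0 0 0 1;0 0 0 0 0 0 1;0 0 0 0 0 0 1' 20; python3 g.py -78 37 246
```

```text
time: 4.08
tool_pos: [582.7, 33.5, 420.0]
tcp_rot: [179.9, -0.0, -168.0]
ft_force: [-2.3, 5.1, -1.4]
finger_gap: 21.2
grip_force: 22.0
press [-78.    1.8] tip 247.0 t 4.075 F [-2.3  5.1 -1.4] gap 21.2
shift [0.    0.352 0.01 ] turn [ 0.001 -0.     0.001]
```

```bash
python3 -m jog '0 0.08 0 0 0 0 1;0 0.08 0 0 0 0 1;0 0.08 0 0 0 0 1;0 0.08 0 0 0 0 1;0 0 0 0 0 0 1'; python3 g.py -78 37 246
```

```text
time: 4.7
tool_pos: [575.8, 65.3, 420.0]
tcp_rot: [179.9, -0.0, -168.0]
ft_force: [-5.8, 1.8, 1.8]
finger_gap: 21.6
grip_force: 22.3
press [-78.1  34.4] tip 247.0 t 4.7 F [-5.8  1.8  1.8] gap 21.6
shift [-0.001  0.026  0.01 ] turn [ 0.001 -0.     0.001]
```

```bash
python3 -m jog '0 0 0 0 0 0 -0.06;0 0 0 0 0 0 -0.06;0 0 -0.2 0 0 0 -0.06;0 0 -0.4 0 0 0 -0.06;0 0 -0.45 0 0 0 -0.06'; python3 g.py -132 -72 330; python3 - <<'E'
from h import *
S=snapshot("scene");a,st,_=blob(S,red,(270,130,400,290));o=plane(S,a,255);print(a,st,o)
T=snapshot("top");a,st,_=blob(T,red,(255,130,385,250));o=plane(T,a,273);print(a,st,o)
E
```

```text
time: 5.32
tool_pos: [576.0, 64.1, 527.0]
tcp_rot: [180.0, 0.0, -168.0]
ft_force: [1.0, 0.2, -0.1]
finger_gap: 45.1
grip_force: 0.0
press [-78.2  33.1] tip 354.0 t 5.325 F [ 1.   0.2 -0.1] gap 45.1
shift [ 0.538 -1.052  0.239] turn [ 0.  0. -0.]Traceback (most recent call last):
  File "<stdin>", line 2, in <module>
  File "h.py", line 16, in blob
    n,l,st,c=cv2.connectedComponentsWithStats(m);k=1+np.argmax(st[1:,4]);return c[k],st[k],(l==k).astype(np.uint8)
                                                     ~~~~~~~~~^^^^^^^^^^
    return _wrapfunc(a, 'argmax', axis=axis, out=out, **kwds)
    return bound(*args, **kwds)
ValueError: attempt to get argmax of an empty sequence
```

```bash
python3 -m jog '0.14 -0.26 0 0 0 0 1;0.14 -0.26 0 0 0 0 1;0.13 -0.26 0 0 0 0 1;0.13 -0.27 0 0 0 0 1;0 0 0 0 0 0 1'; python3 g.py -132 -72 320; python3 - <<'E'
from h import *
r2=lambda r,g,b:(r>50)&(r>2*g)&(r>2*b)
S=snapshot("scene");T=snapshot("top")
for n,s,z in(("s",S,255),("t",T,274)):
  try:
    a,st,_=blob(s,r2,(255,130,400,290));print(n,a,st,plane(s,a,z))
  except ValueError:print(n,"none")
cv2.imwrite("pics/f.png",np.hstack([cv2.resize(S["img"][130:230,270:370],(400,400),interpolation=2),cv2.resize(T["img"][130:230,270:370],(400,400),interpolation=2)])[:,:,::-1])
E
```

```text
time: 6.0
tool_pos: [544.8, -51.4, 526.4]
tcp_rot: [-179.9, 0.1, -168.2]
ft_force: [-0.2, 1.0, 1.0]
finger_gap: -0.1
grip_force: 0.0
press [-132.7  -73.4] tip 353.4 t 6.0 F [-0.2  1.   1. ] gap -0.1
shift [-0.006  0.014  0.334] turn [-0.001  0.002 -0.003]
s [327.92156863 177.54901961] [326 172   5  13  51] [574.01602533  66.61518885 255.        ]
t [302.12765957 194.46808511] [299 191   7   9  47] [574.82148909  63.46077269 274.        ]
```

View pics/f.png

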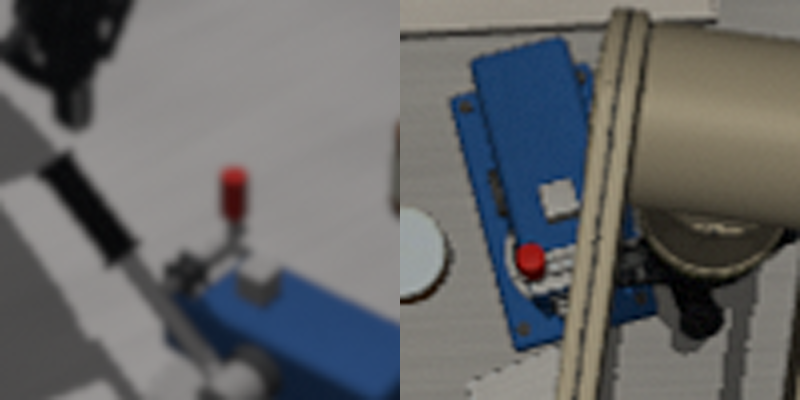

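The knob now stands about 32 mm towards +y (left crop 233,195; right crop 530,262), so the catch is open. The closed fingertips (75,120) are over the grip, and I press down along its arc.

```bash
python3 -m jog '0 0.012 0.22 0 0 0 1;0 0 0.22 0 0 0 1;0.08 0 0.15 0 0 0 1;0.07 0 0.15 0 0 0 1;0 0 0 0 0 0 1'; python3 g.py -160 -72 249
```

```text
time: 6.72
tool_pos: [530.2, -50.8, 450.3]
tcp_rot: [180.0, -0.0, -168.0]
ft_force: [1.7, 0.5, 1.0]
finger_gap: -0.2
grip_force: 0.7
press [-146.8  -69.7] tip 277.3 t 6.725 F [1.7 0.5 1. ] gap -0.2
shift [ 0.131 -0.023  0.283] turn [ 0.001 -0.001  0.001]
```

```bash
python3 -m jog '0.05 -0.02 0.1 0 0 0 1;0.05 0 0.1 0 0 0 1;0.03 0 0.1 0 0 0 1;0 0 0 0 0 0 1'; python3 g.py -170 -72 186
python3 - <<'E'
from h import *
S=snapshot("scene")
cv2.imwrite("pics/g.png",cv2.resize(S["img"][150:250,250:350],(500,500),interpolation=2)[:,:,::-1])
E
```

```text
time: 7.22
tool_pos: [517.5, -56.5, 419.3]
tcp_rot: [180.0, -0.1, -168.1]
ft_force: [1.1, -0.4, 0.9]
finger_gap: -0.0
grip_force: 0.9
press [-160.5  -72.7] tip 246.3 t 7.225 F [ 1.1 -0.4  0.9] gap -0.0
shift [0.094 0.007 0.603] turn [ 0.    -0.002 -0.   ]
```

View pics/g.png

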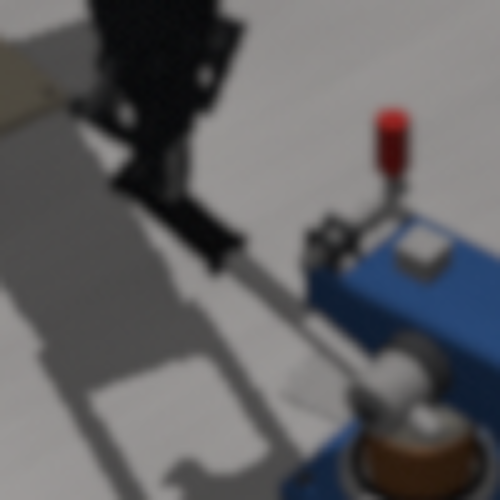

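The lever follows: the fingertips (175,190) bear on the grip, which spans (130,180) to (230,260). I continue.

```bash
python3 -m jog '0.05 0 0.15 0 0 0 1;0.03 0 0.15 0 0 0 1;0.02 0 0.15 0 0 0 1;0 0 0.15 0 0 0 1;0 0 0 0 0 0 1'; python3 g.py -164 -72 145.5
```

```text
time: 7.9
tool_pos: [507.8, -58.4, 358.9]
tcp_rot: [179.9, -0.1, -168.0]
ft_force: [-2.1, 0.2, 2.4]
finger_gap: -0.3
grip_force: 1.2
press [-170.3  -72.5] tip 185.9 t 7.9 F [-2.1  0.2  2.4] gap -0.3
shift [-0.064  0.005  0.404] turn [ 0.001 -0.002 -0.   ]
```

```bash
python3 -m jog '-0.01 0 0.13 0 0 0 1;-0.02 0 0.13 0 0 0 1;-0.03 0 0.13 0 0 0 1;0 0 0 0 0 0 1;0 0 0 0 0 0 1'; python3 g.py -153 -72 118.5
```

```text
time: 8.52
tool_pos: [514.1, -57.2, 322.1]
tcp_rot: [180.0, -0.0, -168.0]
ft_force: [-2.8, 0.2, 3.4]
finger_gap: 0.1
grip_force: 1.7
press [-163.9  -72.6] tip 149.1 t 8.525 F [-2.8  0.2  3.4] gap 0.1
shift [-0.109  0.006  0.306] turn [ 0. -0. -0.]
```

```bash
python3 -m jog '-0.03 0 0.08 0 0 0 1;-0.04 0 0.08 0 0 0 1;-0.03 0 0.08 0 0 0 1;0 0 0 0 0 0 1;0 0 0 0 0 0 1'; python3 g.py -149 -72 111.7
```

```text
time: 9.15
tool_pos: [523.7, -55.1, 298.0]
tcp_rot: [-180.0, -0.0, -168.0]
ft_force: [-4.8, -1.1, 3.6]
finger_gap: 0.3
grip_force: 2.0
press [-154.   -72.6] tip 125.0 t 9.15 F [-4.8 -1.1  3.6] gap 0.3
shift [-0.05   0.006  0.133] turn [-0. -0. -0.]
```

```bash
python3 -m jog '-0.025 0 0.065 0 0 0 1;-0.025 0 0.065 0 0 0 1;0 0 0 0 0 0 1;0 0 0 0 0 0 1'; python3 g.py -145.7 -72 107
```

```text
time: 9.65
tool_pos: [528.7, -54.1, 285.4]
tcp_rot: [-180.0, 0.0, -168.0]
ft_force: [-5.3, -1.4, 5.7]
finger_gap: 0.2
grip_force: 3.8
press [-149.   -72.7] tip 112.4 t 9.65 F [-5.3 -1.4  5.7] gap 0.2
shift [-0.033  0.007  0.054] turn [-0.  0. -0.]
```

```bash
python3 -m jog '-0.02 0 0.03 0 0 0 1;0 0 0 0 0 0 1;0 0 0 0 0 0 1'; python3 g.py -145.7 -72 104
```

```text
time: 10.02
tool_pos: [530.2, -53.8, 282.7]
tcp_rot: [-180.0, -0.1, -168.0]
ft_force: [-10.3, -2.9, 10.2]
finger_gap: -0.1
grip_force: 7.3
press [-147.4  -72.7] tip 109.7 t 10.025 F [-10.3  -2.9  10.2] gap -0.1
shift [-0.017  0.007  0.057] turn [-0.    -0.001 -0.   ]
```

```bash
python3 -m jog '-0.01 0 0.025 0 0 0 1;0 0 0 0 0 0 1;0 0 0 0 0 0 1'; python3 g.py -145.7 -72 104
python3 - <<'E'
from h import *
S=snapshot("scene")
cv2.imwrite("pics/i.png",cv2.resize(S["img"][170:290,250:400],(750,600),interpolation=2)[:,:,::-1])
E
```

```text
time: 10.4
tool_pos: [531.2, -53.6, 280.6]
tcp_rot: [-180.0, -0.1, -168.0]
ft_force: [-13.1, -1.4, 14.3]
finger_gap: 0.1
grip_force: 9.6
press [-146.4  -72.7] tip 107.6 t 10.4 F [-13.1  -1.4  14.3] gap 0.1
shift [-0.008  0.007  0.036] turn [-0.    -0.001 -0.   ]
```

View pics/i.png

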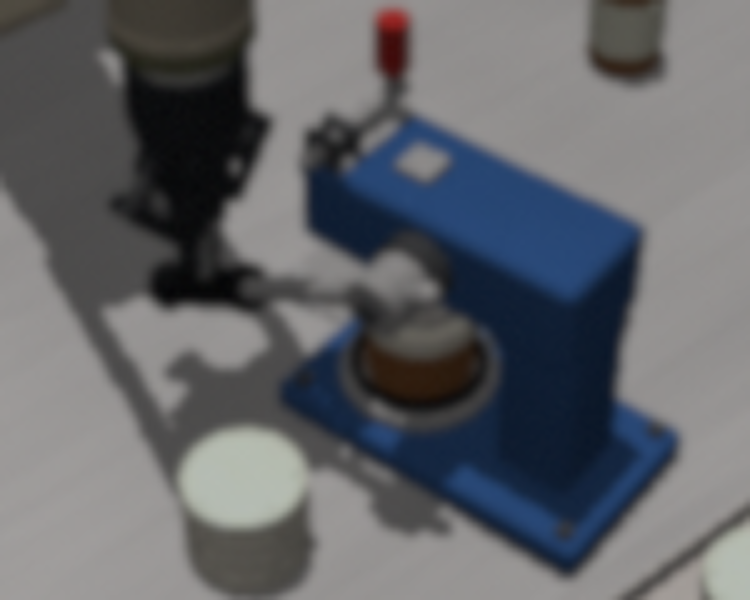

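The ram is low, the lever firm at about 19 N, the lid at (425,330) is seated on the jar, and the lid stack stands undisturbed. I now rise and let the lever return.

```bash
python3 -m jog '0.03 0 -0.2 0 0 0 1;0.05 0 -0.3 0 0 0 1;0 0 -0.4 0 0 0 1;0 0 -0.4 0 0 0 1;0 0 -0.4 0 0 0 1'>/dev/null; python3 -m jog '0 0 -0.3 0 0 0 1;0 0 -0.25 0 0 0 1;0 0 -0.15 0 0 0 1;0 0 -0.1 0 0 0 1;0 0 0 0 0 0 -0.25'; python3 g.py -78 33 354
```

```text
time: 11.7
tool_pos: [523.9, -55.1, 529.4]
tcp_rot: [-180.0, 0.0, -168.0]
ft_force: [-0.4, 0.4, -0.1]
finger_gap: 17.0
grip_force: 0.0
press [-153.9  -72.6] tip 356.4 t 11.7 F [-0.4  0.4 -0.1] gap 17.0
shift [-0.759  1.056  0.024] turn [-0.     0.001  0.   ]
```

```bash
python3 -m jog '-0.19 0.26 0 0 0 0 -0.06;-0.19 0.26 0 0 0 0 -0.06;-0.19 0.26 0 0 0 0 -0.06;-0.19 0.27 0 0 0 0 -0.06;0 0 0 0 0 0 -0.06'>/dev/null; python3 g.py -78 33 247;python3 - <<'E'
from h import *
S=snapshot("scene");T=snapshot("top")
a,sa,ma=blob(S,dark,(270,160,306,200));print("grip",a,sa)
cv2.imwrite("pics/j.png",np.hstack([cv2.resize(S["img"][150:290,260:400],(400,400),interpolation=2),cv2.resize(T["img"][130:270,250:390],(400,400),interpolation=2)])[:,:,::-1])
E
```

```text
press [-77.2  34.1] tip 354.2 t 12.325 F [ 0.  -0.1 -0.8] gap 45.4
shift [ 0.005 -0.012  1.072] turn [ 0.001 -0.003  0.003]
grip [291.51428571 181.5952381 ] [280 169  23  27 210]
```

View pics/j.png

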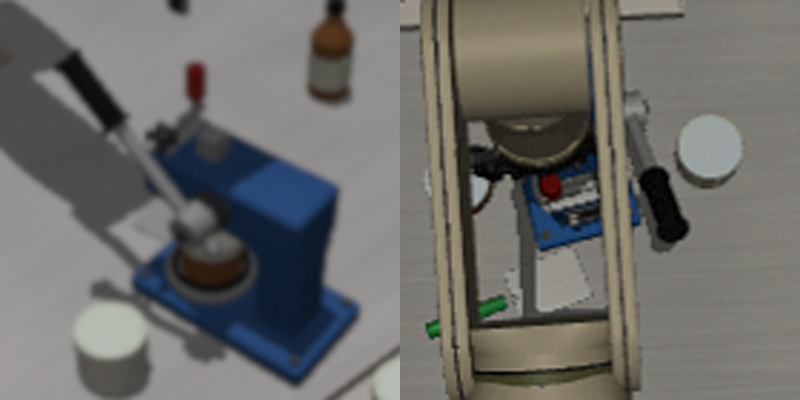

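The lever is back up, with the grip at (291.5,181.6) against (291.4,181.1) at first, and the knob is at the open side. I descend and grip it.

```bash
python3 -m jog '0.005 -0.01 0.25 0 0 0 -0.06;0 0 0.25 0 0 0 -0.06;0 0 0.25 0 0 0 -0.06;0 0 0.2 0 0 0 -0.06;0 0 0.12 0 0 0 -0.06'; python3 -m jog '0 0 0 0 0 0 1;0 0 0 0 0 0 1;0 0 0 0 0 0 1;0 0 0 0 0 0 1;0 0 0 0 0 0 1' 20; python3 g.py -78 0 247; python3 - <<'E'
from h import *
S=snapshot("scene");print("grip",blob(S,dark,(270,160,306,200))[:2])
E
```

```text
time: 13.05
tool_pos: [575.8, 61.7, 420.8]
tcp_rot: [180.0, -0.1, -168.1]
ft_force: [-0.4, 0.3, 0.7]
finger_gap: 45.2
grip_force: 0.0
time: 13.68
tool_pos: [576.0, 62.3, 422.3]
tcp_rot: [-180.0, -0.0, -168.0]
ft_force: [-2.3, 0.3, -4.8]
finger_gap: 21.4
grip_force: 21.8
press [-78.5  31.4] tip 249.3 t 13.675 F [-2.3  0.3 -4.8] gap 21.4
shift [-0.005 -0.314  0.023] turn [-0. -0.  0.]
grip (array([291.52403846, 181.59134615]), array([280, 169,  23,  26, 208], dtype=int32))
```

```bash
python3 -m jog '0 -0.08 0 0 0 0 1;0 -0.08 0 0 0 0 1;0 -0.08 0 0 0 0 1;0 -0.06 0 0 0 0 1;0 0 0 0 0 0 1'; python3 g.py -78 0 247
```

```text
time: 14.35
tool_pos: [582.3, 33.2, 422.3]
tcp_rot: [179.9, 0.0, -168.0]
ft_force: [-4.2, 7.9, -2.9]
finger_gap: 21.1
grip_force: 22.1
press [-78.4   1.6] tip 249.3 t 14.35 F [-4.2  7.9 -2.9] gap 21.1
shift [-0.004 -0.017  0.022] turn [0.002 0.    0.   ]
```

```bash
python3 -m jog '0 -0.02 0 0 0 0 1;0 0 0 0 0 0 1;0 0 0 0 0 0 1'; python3 g.py -78 0 247
```

```text
time: 14.72
tool_pos: [582.5, 32.7, 422.3]
tcp_rot: [179.7, 0.0, -167.9]
ft_force: [-6.6, 13.8, -1.8]
finger_gap: 21.1
grip_force: 22.3
press [-78.4   1.2] tip 249.3 t 14.725 F [-6.6 13.8 -1.8] gap 21.1
shift [-0.004 -0.012  0.022] turn [0.004 0.    0.002]
```

```bash
python3 -m jog '0 -0.02 0 0 0 0 1;0 0 0 0 0 0 1;0 0 0 0 0 0 1'; python3 g.py -78 0 247
```

```text
time: 15.1
tool_pos: [582.6, 32.1, 422.2]
tcp_rot: [179.6, -0.0, -167.8]
ft_force: [-7.7, 21.1, -0.9]
finger_gap: 21.7
grip_force: 22.6
press [-78.3   0.5] tip 249.2 t 15.1 F [-7.7 21.1 -0.9] gap 21.7
shift [-0.003 -0.005  0.022] turn [ 0.007 -0.     0.003]
```

That is the closed stop: 21 N with almost no movement. I release, lift and check.

```bash
python3 -m jog '0 0 0 0 0 0 -0.06;0 0 0 0 0 0 -0.06;0 0 0 0 0 0 -0.06;0 0 -0.2 0 0 0 -0.06;0 0 -0.4 0 0 0 -0.06'; python3 -m jog '0 0 -0.5 0 0 0 -0.06;0.3 0.45 0 0 0 0 -0.06;0.3 0.45 0 0 0 0 -0.06;0.3 0.45 0 0 0 0 -0.06;0.3 0.45 0 0 0 0 -0.06' >/dev/null;  python3 -m jog '0.2 0.5 0 0 0 0 -0.06;0.2 0.5 0 0 0 0 -0.06;0.2 0.5 0 0 0 0 -0.06;0 0.5 0 0 0 0 -0.06;0 0 0 0 0 0 -0.06'; python3 - <<'E'
from h import *
S=snapshot("scene");T=snapshot("top")
a,sa,_=blob(S,red,(270,150,400,290));b,sb,_=blob(T,red,(255,130,385,250));print("red",a,sa,b,sb)
print(plane(T,(b[0],b[1]),273),"grip",blob(S,dark,(270,160,306,200))[0])
cv2.imwrite("pics/k.png",np.hstack([cv2.resize(S["img"][150:290,260:400],(400,400),interpolation=2),cv2.resize(T["img"][130:270,250:390],(400,400),interpolation=2)])[:,:,::-1])
E
```

```text
time: 15.72
tool_pos: [582.9, 28.8, 482.2]
tcp_rot: [180.0, -0.2, -168.1]
ft_force: [0.7, -0.1, -1.1]
finger_gap: 45.1
grip_force: 0.0
time: 16.98
tool_pos: [327.0, 365.7, 533.5]
tcp_rot: [179.9, 0.1, -167.8]
ft_force: [-0.2, -0.9, -0.9]
finger_gap: 45.2
grip_force: 0.0
red [321.11764706 179.41176471] [319 178   5   4  17] [313.        191.1025641] [310 188   7   7  39]
[583.52083417  31.52180687 273.        ] grip [291.30769231 180.96761134]
```

View pics/k.png

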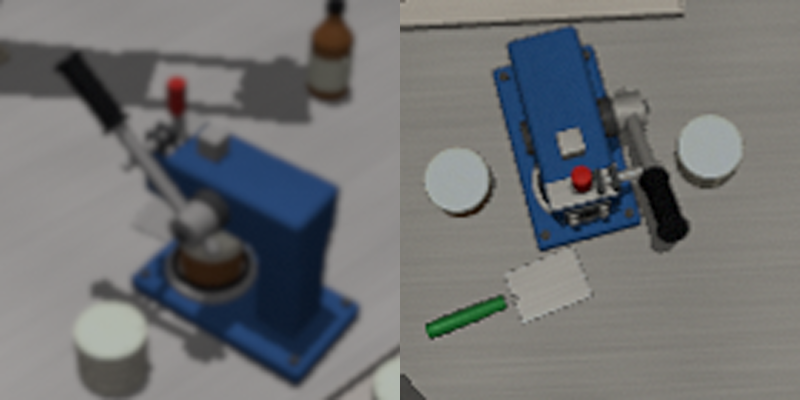

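The knob is at (313,191) in the top view, slightly more closed than at the start, and the lever is up at (291.3,181.0). The jar stands in its nest and the neighbouring items are where they were.

```bash
python3 -c "
from bench import *
print(hand_in())"
```

```text
the job is handed in; nothing more can be done
None
```

The job is handed in at about 17 s: the lever was pressed until it came firm at about 19 N (the lid looked seated, though I did not measure its height), it came back up, and the catch was slid back to its closed stop with the jar in its nest; the nearby items looked undisturbed in the final pictures.

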